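# Lock up the lino blocks in the proof press

### The job

Get the proof press ready to print: slide the thumb wedge back and draw the clamp bar right back to open the bed, then lay every lino block from the table flat on the bed, carved side up, with its notch over one of the register keys (any free key will do). Then slide the thumb wedge along its ramp until it jams the clamp bar tight and all the blocks are held home against the head stop; leave the other things on the table where they are.

Things in the scene. Friction and masses are not known exactly. Their poses are not given: they have to be found in the camera images.
- press: Table-top proof press, fixed: grey cast base 250 (x) x 620 mm (y), flat dark steel bed 30 mm above the table, two bearer rails 20 mm high on it at x = -118 and +118 mm. Origin: at table level under the middle of the row of four stations; x from the ramp to the head stop (roughly away from the robot), y along the row towards the parked carriage, z up.
- headstop (a point): Middle of the upper edge of the head stop's face (16 mm above the bed, at x = +95 mm of the press). Four brass register keys stick out 12 mm from that face towards -x, at y = -120, -40, 40 and 120 mm: each 12 mm wide and 12 mm high, with a narrower top, 8 mm wide, up to 16 mm. A block whose notch is not over the key rides up on it.
- ramp (a point): Point on the upper edge of the wedge's ramp (a fixed bar 16 mm high on the bed) at x = -43, y = -40 mm of the press. The ramp's face goes 1 mm towards -x for every 6 mm towards +y, from y = -115 to 135 mm; a small stop at y = 140 mm ends the wedge's way back. Keeper strips on ramp and bar, 17 to 20 mm above the bed, lie 5 mm over the wedge's edges, so it cannot be lifted out.
- carriage (a point): Centre of the parked impression carriage: a black rubber drum 100 mm across, 103 mm above the table, between two cheeks, over y = 300 to 410 mm of the press, up to 215 mm above the table. It does not move; keep clear of it.
- bar_travel (a joint): Travel of the clamp bar along the press's x, in m: 0 = right back towards the ramp (bed open), growing to 0.028 towards the head stop. At 0.018 it meets the tails of blocks that are home. Moves with about 1.5 N and stays where it is left; it goes back only as far as the wedge lets it.
- clampbar: Sliding aluminium clamp bar, 22 (x) x 370 (y) x 16 mm high, between the blocks and the wedge. Origin: middle of its underside, on the bed surface. At each end (y = -172 and +172 mm) stands a black knob 22 mm across and 30 mm high.
- knob_right (a point): Top centre of the clamp bar's knob at the -y end (76 mm above the table; the knob's foot is 46 mm above the table).
- knob_left (a point): Top centre of the clamp bar's knob at the +y end (the carriage end), the same kind of knob.
- wedge: Loose steel thumb wedge, 90 (y) x 16 mm high, 180 g, on the bed between ramp and clamp bar. Origin: middle of its underside. Flat face +x (13 mm off) bears on the bar, 1-in-6 face -x on the ramp; thin end -y 18.5, thick end +y 33.5 mm. A thumb tab 14 x 14 mm stands over the origin, 16 to 48 mm up.
- wedge_tab (a point): Top centre of the wedge's thumb tab, 48 mm above the wedge's underside. Slid towards +y the wedge is loose (right back: at y = +95 mm of the press). Slid towards -y along the ramp it pushes the bar towards the blocks and jams near y = -40 mm when they are home. Pushed on there with 10 to 15 N, bearing on ramp and bar both, it stays jammed by friction.
- block1: Printing block: brown-grey lino, carved with a leaf, on a plywood mount, 90 (x) x 46 (y) x 23 mm thick, about 75 g. Origin: centre of its underside; z up out of the carved face. In the middle of its head end (+x) is a notch 15 mm wide, 14 mm deep, right through from top to bottom; the tail end (-x) is plain. Absent (None) in some runs.
- block2: Printing block: brown-grey lino, carved with a fish, on a plywood mount, 90 (x) x 46 (y) x 23 mm thick, about 75 g. Origin: centre of its underside; z up out of the carved face. In the middle of its head end (+x) is a notch 15 mm wide, 14 mm deep, right through from top to bottom; the tail end (-x) is plain. Absent (None) in some runs.
- block3: Printing block: brown-grey lino, carved with a house, on a plywood mount, 90 (x) x 46 (y) x 23 mm thick, about 75 g. Origin: centre of its underside; z up out of the carved face. In the middle of its head end (+x) is a notch 15 mm wide, 14 mm deep, right through from top to bottom; the tail end (-x) is plain. Absent (None) in some runs.
- block4: Printing block: brown-grey lino, carved with a sun, on a plywood mount, 90 (x) x 46 (y) x 23 mm thick, about 75 g. Origin: centre of its underside; z up out of the carved face. In the middle of its head end (+x) is a notch 15 mm wide, 14 mm deep, right through from top to bottom; the tail end (-x) is plain. Absent (None) in some runs.
- key0 (a point): Station 0 of 4 on the press (0 at its -y end, 80 mm apart): the point on the bed surface where the origin of a block lies when its notch is over that station's key and its head end touches the head stop. Axes as the press; the block's x and the press's x then point the same way.
- key1 (a point): Station 1 of 4 on the press (0 at its -y end, 80 mm apart): the point on the bed surface where the origin of a block lies when its notch is over that station's key and its head end touches the head stop. Axes as the press; the block's x and the press's x then point the same way.
- key2 (a point): Station 2 of 4 on the press (0 at its -y end, 80 mm apart): the point on the bed surface where the origin of a block lies when its notch is over that station's key and its head end touches the head stop. Axes as the press; the block's x and the press's x then point the same way.
- key3 (a point): Station 3 of 4 on the press (0 at its -y end, 80 mm apart): the point on the bed surface where the origin of a block lies when its notch is over that station's key and its head end touches the head stop. Axes as the press; the block's x and the press's x then point the same way.
- ink1: White ink jar with a black lid, 72 mm across, 70 mm high. Not part of the job: leave it where it is.
- ink2: White ink jar with a black lid, 72 mm across, 70 mm high. Not part of the job: leave it where it is.
- cup: Brown paper cup, 80 mm across, 95 mm high. Not part of the job: leave it where it is.
- baren: Round wooden baren (rubbing pad) 100 mm across with a bar handle, 40 mm high. Not part of the job: leave it where it is.
- cutter: Lino cutter lying flat, 115 mm long, 26 mm wide, 22 mm high. Not part of the job: leave it where it is.
Things that resemble listed ones, but are neither listed nor needed, are in the scene too. What is shaped like the wedge but blue, pink or yellow is not meant.

How it is judged:
By the outcome, as a careful person would: the job done as asked, in the order asked, and still so for the second after the job is handed in, with the robot touching nothing.
Of block1, block2, block3, block4 only 3 to 4 are there at a start; the rules pass over those that are not, and their reading is None.
At some moment in a run one of block1, block2, block3, block4 may be knocked a few centimetres aside while the robot is not near it.
Once in a run the grip may slacken for a moment while it holds something.
It also fails if it takes over 210 s, if anything falls off the work surface, if the arm or the gripper's body presses on something with over 40 N, if the wrist force passes 120 N, or if a joint passes its speed limit or range.

### The arm

A 7-joint arm with a two-finger parallel gripper is mounted at the origin on the work surface. World frame = base frame: x ahead of the robot, y to its left, z up, the work surface at z = 0. Lengths are in m, angles in rad, forces in N, time in s.
With the tool pointing down it reaches from about 0.35 to 0.9 m from the base axis. Payload 7.2 kg.
Tool frame: the origin (TCP) lies midway between the tips of the shut fingers; the grasp point (between the pads) lies 19 mm behind it; z points along the fingers, y is the line along which they close (so a half turn about z gives the same grasp; the last joint's range is limited). The gripper opens to 85 mm and grips with 20 to 120 N. Pads are 22 mm wide; open, the fingers measure 114 mm over their backs; the gripper's body (76 mm by 85 mm) begins 54 mm behind the grasp point. The pads swing forward as they close: fully open they stand 13 mm farther back than shut.
Start: joints at [-1.267, 0.411, -0.013, 1.596, 0.006, 1.134, -0.082], TCP at [0.227, 0.582, 0.231] pointing down, gripper open.
Joint ranges: [-2.95, 2.95], [-0.29, 1.99], [-1.47, 1.44], [0.14, 2.54], [-1.03, 4.17], [0.13, 1.85], [-2.86, 2.86]. Speed limits (rad/s): [2.39, 2.39, 3.01, 3.01, 3.14, 3.14, 3.14].

### API

Orientations are given as a unit quaternion [x, y, z, w].
In Python, from station import arm gives the robot as it stands. Calls block until the motion is done:
- arm.move_ptp(position, orientation): joint-space move of the TCP to a pose.
- arm.move_linear(position, rot=None, velocity=0.15, guard=None): straight line of the TCP; rot=None keeps the orientation; velocity is the mean speed in m/s. With guard (N) it stops when the force on the tool has changed by that much, and returns True; else False.
- arm.goto_joints(angles): joint-space move.
- arm.set_gripper(opening): finger opening in m; the grip force is fixed at half the most; returns when the fingers have stopped.
- arm.hold(seconds).
- arm.ik(position, orientation): joint angles nearest the present ones, or None.
- arm.observe(): the state.
- arm.read_camera(name): name is "scene" or "top" or "wrist"; returns (picture, depth): 420x560x3 uint8, red, green, blue; 420x560 float32, m along the optical axis (not along the pixel's ray), 0 where there is no reading.
- arm.camera_model(name): a dict with "mtx" (3x3 intrinsics, pixels), "rvec" (rotation vector, rad) and "tvec" (3), from world to camera coordinates, as OpenCV has them; the wrist camera has in their place "hand_eye" (4x4, takes a point from camera to tool coordinates, whose origin is the TCP and whose axes are the flange's). Camera axes: x right, y down, z forward; pixel columns grow to the right and rows downward; lengths in m; the calibration is good to about 2 mm. A picture is of the moment at which its call begins: read the wrist's pose just before it. camera_model takes no time and is no camera call.
A pose or a line that the arm cannot do raises arm.PlanningError and nothing moves.
- arm.job_done(): hands the job in; it is judged then, once.
The state is a dict: "t": time; "joint_pos": joint angles; "dq": joint speeds; "tau": joint torques, N m; "tcp_pos": TCP position; "ee_rot": TCP orientation; "force": force on the tool from outside, world axes, zero at the start; "torque": the same for the moment, N m; "opening": finger opening in m; "finger_force": force on a finger pad.
Only numpy, scipy, OpenCV 4.12 (cv2) and the standard library are available. Lean on these libraries where they do the work, as an engineer would, in place of code of your own. Each camera call takes 0.05 s, during which the arm holds its last target. There are 200 camera calls.

## Working session

There is one attempt and no reset: what is moved stays moved. The work goes in short steps, each a Python script; the robot and the scene stay as the last script left them, time stands still between calls to the robot, and variables do not carry over. Pictures are saved under pics/ and viewed, at most 14 in all, crops included, and the job is handed in when it is done.

```bash
ls; mkdir -p pics
cat > h.py <<'E'
import numpy as np, cv2
from station import arm
from scipy.spatial.transform import Rotation as R
def cam(name):
    s=arm.observe(); im,d=arm.read_camera(name); m=arm.camera_model(name)
    K=np.array(m['mtx'])
    if 'hand_eye' in m:
        T=np.eye(4); T[:3,:3]=R.from_quat(s['ee_rot']).as_matrix(); T[:3,3]=s['tcp_pos']
        C=T@np.array(m['hand_eye'])
    else:
        W=np.eye(4); W[:3,:3]=cv2.Rodrigues(np.array(m['rvec'],float))[0]; W[:3,3]=np.ravel(m['tvec']); C=np.linalg.inv(W)
    return im,d,K,C
def ray(K,C,u,v,z):
    d=C[:3,:3]@np.linalg.inv(K)@np.array([u,v,1.]); o=C[:3,3]
    return o+d*(z-o[2])/d[2]
def proj(K,C,p):
    q=np.linalg.inv(C)@np.append(p,1); q=K@q[:3]; return q[:2]/q[2]
def cloud(d,K,C):
    v,u=np.mgrid[:d.shape[0],:d.shape[1]]
    P=np.stack([(u-K[0,2])/K[0,0]*d,(v-K[1,2])/K[1,1]*d,d],-1)
    return P@C[:3,:3].T+C[:3,3]
def save(n,im): cv2.imwrite('pics/'+n+'.png',im[:,:,::-1])
def down(yaw): # tool z down; tool y axis at angle yaw+90deg... x axis at yaw
    c,s=np.cos(yaw),np.sin(yaw)
    return R.from_matrix(np.array([[c,s,0],[s,-c,0],[0,0,-1.]])).as_quat()
E
python3 - <<'E'
from h import *
s=arm.observe();print(s['t'],s['tcp_pos'],s['ee_rot'])
for n in ['top','scene']:
    im,d,K,C=cam(n); save(n,im); np.savez('pics/'+n,im=im,d=d,K=K,C=C); print(n,C[:3,3],C[:3,2])
E
```

```text
pics
0.0 [0.22689918 0.58182806 0.23047834] [ 1.84805325e-01  9.82774828e-01 -7.86788143e-04 -1.01250837e-04]
top [0.34160423 0.03724801 1.19695984] [ 0.11967704 -0.00394103 -0.99280505]
scene [1.09395193 0.43308757 0.90556865] [-0.55141078 -0.3643007  -0.75048728]
```

View pics/top.png

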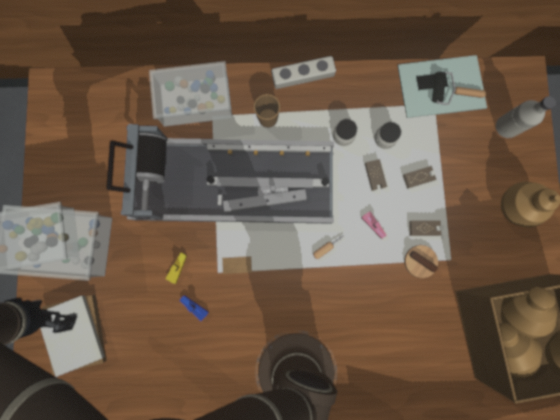

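View pics/scene.png

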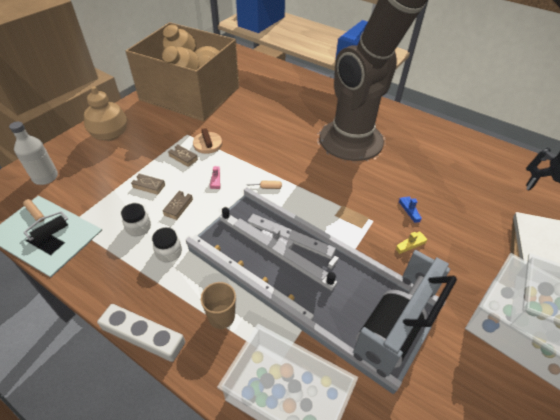

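Top view: press (120–333, 125–220), wedge on the bed near its tab at (268,188), knobs at (211,181) and (325,182), blocks at (375,174), (419,177) and (425,228). The look-alike wedges are pink (373,225), yellow (176,268) and blue (193,307). The grey steel one on the bed is the wedge I want. Next I'll check the choice in a crop.

Run:
```python
from h import *
z=np.load('pics/top.npz');im=z['im'];d=z['d'];K=z['K'];C=z['C']
save('crop1',cv2.resize(im[120:275,195:455],None,fx=3,fy=3,interpolation=cv2.INTER_CUBIC))
P=cloud(d,K,C)
for n,(u,v) in dict(b1=(375,174),b2=(419,177),b3=(425,228),knR=(325,182),knL=(211,181),tab=(268,188),bed=(300,170),ramp=(240,203),cup=(266,110)).items(): print(n,P[v,u].round(3))
print(K)
```

```text
b1 [ 0.591 -0.264  0.023]
b2 [ 0.579 -0.401  0.022]
b3 [ 0.419 -0.408  0.025]
knR [ 0.56  -0.102  0.074]
knL [0.571 0.236 0.075]
tab [0.55  0.069 0.048]
bed [ 0.607 -0.031  0.032]
ramp [0.506 0.154 0.049]
cup [0.814 0.071 0.003]
[[384.59305907   0.         280.39432793]
 [  0.         384.59305907 210.73659931]
 [  0.           0.           1.        ]]
```

View pics/crop1.png

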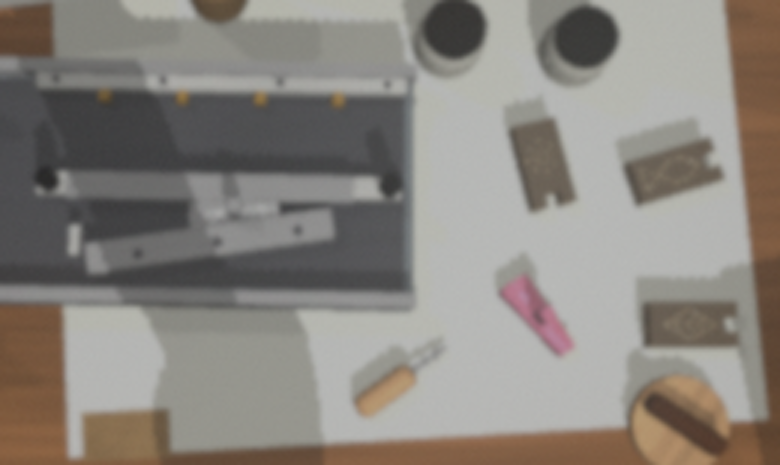

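The crop confirms the steel wedge is on the press, with its tab around (268,188). There are three carved-up blocks, with notches facing the robot (block at 375,174) and to the right (the other two). No fourth block is visible. Next I'll take close wrist views.

Run:
```python
from h import *
he=np.array(arm.camera_model('wrist')['hand_eye']);print(he.round(3))
s=arm.observe();print(R.from_quat(s['ee_rot']).as_matrix().round(2))
for p in [(.56,.07,.4),(.59,-.264,.2),(.58,-.4,.2),(.42,-.41,.2),(.65,-.1,.05),(.62,.18,.05)]:
    o=[]
    for k in range(-12,12):
        q=arm.ik(p,down(k*np.pi/12)); o.append((k*15,round(q[0],1),round(q[6],1)) if q is not None else None)
    print(p,[x for x in o if x])
```

```text
[[-0.    -0.953 -0.304  0.078]
 [ 1.    -0.001  0.001 -0.001]
 [-0.001 -0.304  0.953 -0.142]
 [ 0.     0.     0.     1.   ]]
[[-0.93  0.36 -0.  ]
 [ 0.36  0.93 -0.  ]
 [-0.   -0.   -1.  ]]
(0.56, 0.07, 0.4) [(-180, np.float64(-0.5), np.float64(1.4)), (-165, np.float64(-0.5), np.float64(1.7)), (-150, np.float64(-0.5), np.float64(2.0)), (-135, np.float64(-0.5), np.float64(2.2)), (-120, np.float64(-0.4), np.float64(2.5)), (-105, np.float64(-0.4), np.float64(2.7)), (-90, np.float64(0.6), np.float64(2.6)), (-75, np.float64(-1.1), np.float64(-2.7)), (-60, np.float64(-1.1), np.float64(-2.4)), (-45, np.float64(-1.1), np.float64(-2.2)), (-30, np.float64(-1.1), np.float64(-1.9)), (-15, np.float64(-0.8), np.float64(-1.9)), (0, np.float64(-0.8), np.float64(-1.6)), (15, np.float64(-0.8), np.float64(-1.4)), (30, np.float64(-0.7), np.float64(-1.1)), (45, np.float64(-0.7), np.float64(-0.8)), (60, np.float64(-0.8), np.float64(-0.6)), (75, np.float64(-0.7), np.float64(-0.3)), (90, np.float64(-0.7), np.float64(-0.1)), (105, np.float64(-0.7), np.float64(0.2)), (120, np.float64(-0.6), np.float64(0.4)), (
[... 4581 characters left out ...]
(-0.2), np.float64(2.9)), (-60, np.float64(-1.0), np.float64(-2.3)), (-45, np.float64(-1.0), np.float64(-2.0)), (-30, np.float64(-1.0), np.float64(-1.7)), (-15, np.float64(-0.8), np.float64(-1.8)), (0, np.float64(-0.8), np.float64(-1.5)), (15, np.float64(-0.7), np.float64(-1.3)), (30, np.float64(-0.7), np.float64(-1.0)), (45, np.float64(-0.7), np.float64(-0.8)), (60, np.float64(-0.7), np.float64(-0.5)), (75, np.float64(-0.7), np.float64(-0.3)), (90, np.float64(-0.7), np.float64(-0.1)), (105, np.float64(-0.6), np.float64(0.2)), (120, np.float64(-0.6), np.float64(0.4)), (135, np.float64(-0.5), np.float64(0.6)), (150, np.float64(-0.5), np.float64(0.8)), (165, np.float64(-0.5), np.float64(1.1))]
```

Run:
```python
from h import *
arm.move_ptp((.56,.065,.30),down(np.pi)); im,d,K,C=cam('wrist'); save('w1',im); np.savez('pics/w1',im=im,d=d,K=K,C=C);print(arm.observe()['t'],C[:3,3],K[0])
```

```text
2.3667 [0.4819567  0.06552409 0.44192566] [309.8860143    0.         274.83232456]
```

View pics/w1.png

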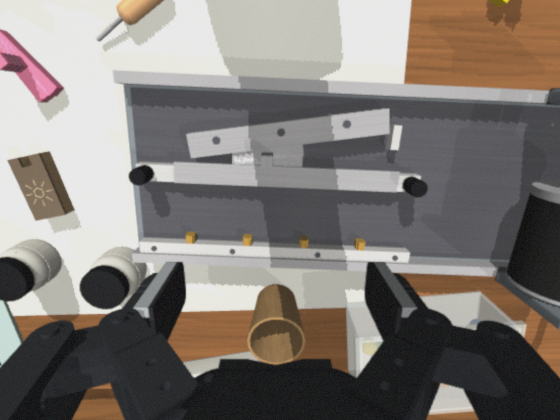

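Wrist view: keys at (191,237), (248,240), (304,242) and (360,244). Knobs are at (141,175) and (415,187), and the wedge tab is near (266,158). A second view with the hand turned half round will cancel hand-eye bias.

```bash
cat >> h.py <<'E'
def blobs(mask,lo,hi):
    n,l,st,ce=cv2.connectedComponentsWithStats(mask.astype(np.uint8))
    return [(ce[i],st[i]) for i in range(1,n) if lo<st[i][4]<hi]
def keys(im,K,C,z=.041):
    h=cv2.cvtColor(im,cv2.COLOR_RGB2HSV); m=(h[...,0]>8)&(h[...,0]<28)&(h[...,1]>130)&(h[...,2]>80)
    return [ray(K,C,*c,z) for c,s in blobs(m,15,400)]
E
python3 - <<'E'
from h import *
def show(im,d,K,C):
    for p in keys(im,K,C): 
        if .55<p[0]<.75 and -.12<p[1]<.25: print('key',p.round(4))
    h=cv2.cvtColor(im,cv2.COLOR_RGB2HSV); m=h[...,2]<45
    for p0 in [(.56,-.102,.076),(.571,.236,.076)]:
        u,v=proj(K,C,p0).astype(int); print('knob px',u,v)
    P=cloud(d,K,C)
    k=(abs(P[...,2]-.078)<.006)&(abs(P[...,0]-.56)<.08)&(P[...,1]>-.15)&(P[...,1]<.28)
    for c,s in blobs(k,10,3000): print('high',c.round(1),s[2:5],ray(K,C,*c,.077).round(4))
z=np.load('pics/w1.npz');show(z['im'],z['d'],z['K'],z['C'])
arm.move_ptp((.56,.065,.30),down(0)); im,d,K,C=cam('wrist'); save('w2',im); np.savez('pics/w2',im=im,d=d,K=K,C=C);show(im,d,K,C);print(arm.observe()['t'])
z=np.load('pics/top.npz');show(z['im'],z['d'],z['K'],z['C'])
E
```

```text
key [ 0.6569 -0.0527  0.041 ]
key [0.6603 0.0268 0.041 ]
key [0.6638 0.1062 0.041 ]
key [0.667  0.1852 0.041 ]
knob px 135 174
knob px 415 183
high [266.1 161.3] [ 13  13 140] [0.5441 0.0553 0.077 ]
high [136.9 176.9] [ 19  17 245] [ 0.563 -0.1    0.077]
high [417.9 189. ] [ 18  17 238] [0.5776 0.2397 0.077 ]
key [ 0.6569 -0.0528  0.041 ]
key [0.6605 0.0265 0.041 ]
key [0.6639 0.106  0.041 ]
key [0.6672 0.1854 0.041 ]
knob px 136 174
knob px 416 183
high [266.4 161.3] [ 12  13 148] [0.5442 0.0549 0.077 ]
high [137.6 176.8] [ 19  18 254] [ 0.5629 -0.1001  0.077 ]
high [418.7 188.6] [ 18  18 241] [0.5775 0.2397 0.077 ]
2.6667
knob px 325 181
knob px 211 180
high [209.6 178.2] [ 7  7 37] [0.5789 0.2401 0.077 ]
high [325.1 180.3] [ 7  8 39] [ 0.5642 -0.1017  0.077 ]
high [272.5 188. ] [ 4  5 20] [0.5448 0.0545 0.077 ]
```

View pics/w2.png

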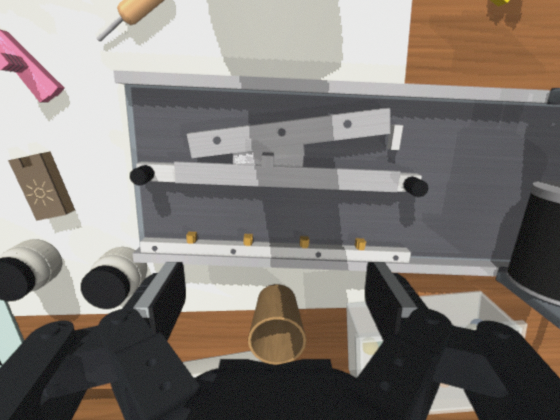

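Run:
```python
from h import *
print(R.from_quat(arm.observe()['ee_rot']).as_matrix().round(2), arm.observe()['joint_pos'])
q=arm.ik((.56,.065,.30),down(0)); print(q)
arm.goto_joints(q); s=arm.observe(); print(R.from_quat(s['ee_rot']).as_matrix().round(2),s['tcp_pos'],s['t'])
im,d,K,C=cam('wrist'); save('w3',im); np.savez('pics/w3',im=im,d=d,K=K,C=C)
for p in keys(im,K,C): 
        if .55<p[0]<.75 and -.12<p[1]<.25: print('key',p.round(4))
P=cloud(d,K,C)
k=(abs(P[...,2]-.078)<.006)&(abs(P[...,0]-.56)<.08)&(P[...,1]>-.15)&(P[...,1]<.28)
for c,s in blobs(k,10,3000): print('high',c.round(1),s[2:5],ray(K,C,*c,.077).round(4))
```

```text
[[-1. -0. -0.]
 [-0.  1. -0.]
 [ 0. -0. -1.]] [-0.49916412  0.25746135  0.37226628  1.67283544 -0.09841228  1.22979574
  1.46607837]
[-0.49880971  0.25737352  0.37235932  1.67285535 -0.09842109  1.22983786
  1.46614114]
[[-1.  0.  0.]
 [ 0.  1.  0.]
 [-0.  0. -1.]] [0.56000177 0.06499832 0.30002542] 2.9167
key [ 0.6566 -0.0524  0.041 ]
key [0.6601 0.0267 0.041 ]
key [0.6642 0.1062 0.041 ]
key [0.6669 0.1853 0.041 ]
high [267.1 161.2] [ 13  13 144] [0.5441 0.0553 0.077 ]
high [138.1 176.7] [ 19  18 249] [ 0.5628 -0.0999  0.077 ]
high [419.  188.4] [ 19  18 243] [0.5775 0.2397 0.077 ]
```

```bash
cat >> h.py <<'E'
def go(p,yaw):
    """ptp, checking yaw; half turns done in two steps"""
    x=R.from_quat(arm.observe()['ee_rot']).as_matrix()[:2,0]; y0=np.arctan2(x[1],x[0])
    e=(yaw-y0+np.pi)%(2*np.pi)-np.pi
    if abs(e)>2.3:
        for m in (yaw-e/2,yaw-e/2+np.pi):
            try: arm.move_ptp(p,down(m)); break
            except arm.PlanningError: pass
    arm.move_ptp(p,down(yaw))
    x=R.from_quat(arm.observe()['ee_rot']).as_matrix()[:2,0]; y0=np.arctan2(x[1],x[0])
    e=(yaw-y0+np.pi)%(2*np.pi)-np.pi
    if abs(e)>.02: print('YAW WRONG',yaw,y0)
E
python3 - <<'E'
from h import *
go((.60,.065,.30),0.); im,d,K,C=cam('wrist'); s=arm.observe(); print(s['tcp_pos'],s['joint_pos'].round(2),s['t'])
np.savez('pics/w4',im=im,d=d,K=K,C=C)
for p in keys(im,K,C,.043): 
        if .55<p[0]<.75 and -.12<p[1]<.25: print('key',p.round(4))
P=cloud(d,K,C)
k=(abs(P[...,2]-.078)<.006)&(abs(P[...,0]-.56)<.08)&(P[...,1]>-.15)&(P[...,1]<.28)
for c,s in blobs(k,10,3000): print('high',c.round(1),s[2:5],ray(K,C,*c,.077).round(4))
# blocks view
go((.5,-.33,.30),0.); im,d,K,C=cam('wrist'); save('w5',im); np.savez('pics/w5',im=im,d=d,K=K,C=C);print(arm.observe()['t'])
E
```

```text
[0.59998146 0.06495488 0.30003317] [-0.87  0.45  0.98  1.6  -0.38  1.3  -1.4 ] 5.5917
key [0.6685 0.1845 0.043 ]
key [0.665  0.1059 0.043 ]
key [0.6621 0.0268 0.043 ]
key [ 0.6583 -0.0524  0.043 ]
high [130.2 191.3] [ 18  17 231] [0.5792 0.2407 0.077 ]
high [407.6 203.2] [ 18  17 229] [ 0.5645 -0.0991  0.077 ]
high [281.3 218.3] [ 12  13 140] [0.5445 0.0564 0.077 ]
7.15
```

View pics/w5.png

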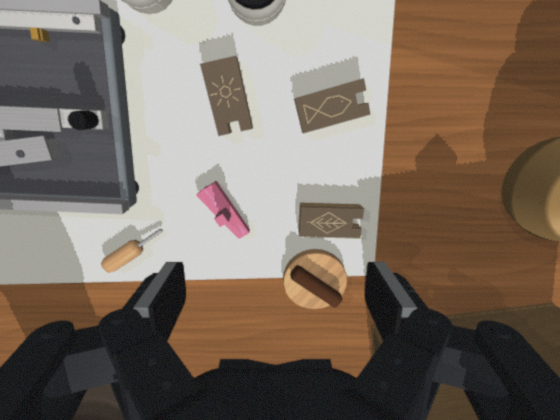

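The blocks are sun at (227,96), fish at (333,105) and leaf at (331,220), all carved side up, so block3 (house) is absent. The pink look-alike is at (222,210). The press pose fits, with origin about (0.574, 0.070) and yaw −0.043. Now I'll open the bed.

```bash
cat >> h.py <<'E'
PSI=-.0428; PO=np.array([.5738,.0701]); PX=np.array([np.cos(PSI),np.sin(PSI)]); PY=np.array([-np.sin(PSI),np.cos(PSI)])
def W(x,y,z): return np.append(PO+PX*x+PY*y,z)   # press mm->world in m
def toP(p): d=np.asarray(p)[:2]-PO; return np.array([d@PX,d@PY])
def high(P,K,C):
    k=(abs(P[...,2]-.078)<.006)&(abs(P[...,0]-.56)<.08)&(P[...,1]>-.15)&(P[...,1]<.28)
    return [toP(ray(K,C,*c,.077)) for c,s in blobs(k,60,3000)]
E
python3 - <<'E'
from h import *
arm.set_gripper(0)
yaw=PSI+np.pi/2
go(W(-.029,-.050,.13),yaw); arm.move_linear(W(-.029,-.050,.057),guard=6)
print(arm.observe()['force'].round(1))
g=arm.move_linear(W(-.032,-.030,.057),velocity=.06,guard=8); print(g)
g=arm.move_linear(W(-.050,.079,.057),velocity=.06,guard=8)
s=arm.observe();print(g,toP(s['tcp_pos']).round(4),s['force'].round(1),s['t'])
arm.move_linear(W(*(toP(s['tcp_pos'])-[0,.008]),.057)); arm.move_linear(W(*(toP(s['tcp_pos'])-[0,.008]),.15))
go(W(.026,-.172,.15),PSI); arm.move_linear(W(.026,-.172,.056),guard=6)
g=arm.move_linear(W(-.0005,-.172,.056),velocity=.04,guard=10)
s=arm.observe();print(g,toP(s['tcp_pos']).round(4),s['force'].round(1),s['t'])
g=arm.move_linear(W(toP(s['tcp_pos'])[0]-.006,-.172,.056),velocity=.02,guard=10)
s=arm.observe();print(g,toP(s['tcp_pos']).round(4),s['force'].round(1),s['t'])
arm.move_linear(W(.02,-.172,.056)); arm.move_linear(W(.02,-.172,.15))
go(W(.02,-.0,.30),PSI)
im,d,K,C=cam('wrist'); save('w6',im); np.savez('pics/w6',im=im,d=d,K=K,C=C)
for h in high(cloud(d,K,C),K,C): print(h.round(4))
E
```

```text
[0.1 0.4 0.6]
False
False [-0.0496  0.0767] [ 0.7 -5.7  1.3] 12.4833
False [-0.001  -0.1718] [ 0.6 -0.3  0.3] 16.075
True [-0.0012 -0.1719] [ 2.  -1.   0.9] 16.3167
[-0.0219 -0.1694]
[-0.022   0.1705]
[-0.0466  0.0937]
```

View pics/w6.png

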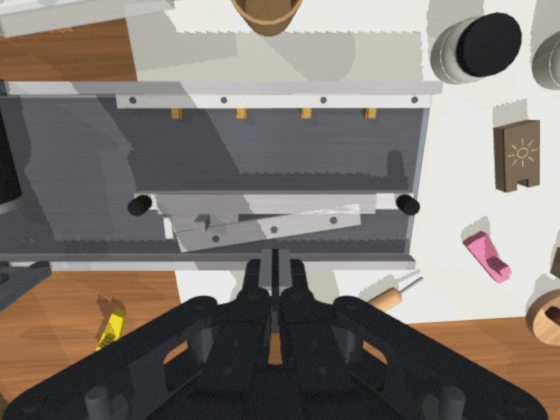

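The bed is open: knobs at (140,205) and (408,205), with the wedge back by its stop at (200,222). Next I'll check the travel and locate the blocks.

```bash
cat >> h.py <<'E'
def blocks(im,d,K,C,box=((.3,.75),(-.6,-.17))):
    """brown-grey blocks: (centre, head yaw, size) via minAreaRect of top face at z=.023; notch side from missing mask"""
    h=cv2.cvtColor(im,cv2.COLOR_RGB2HSV).astype(int); P=cloud(d,K,C)
    m=(h[...,2]<150)&(P[...,2]>.014)&(P[...,2]<.032)&(d>0)
    m&=(P[...,0]>box[0][0])&(P[...,0]<box[0][1])&(P[...,1]>box[1][0])&(P[...,1]<box[1][1])
    out=[]
    cs,_=cv2.findContours(m.astype(np.uint8),cv2.RETR_EXTERNAL,cv2.CHAIN_APPROX_NONE)
    for c in cs:
        if cv2.contourArea(c)<400: continue
        w=np.array([ray(K,C,*q[0],.023)[:2] for q in c])*1000
        (cx,cy),(a,b),ang=cv2.minAreaRect(w.astype(np.float32))
        if b>a: a,b,ang=b,a,ang+90
        if not(75<a<105 and 38<b<58): continue
        th=np.radians(ang); ax=np.array([np.cos(th),np.sin(th)])
        hull=cv2.convexHull(c); 
        f=np.zeros(m.shape,np.uint8); cv2.drawContours(f,[c],-1,1,-1); g=np.zeros_like(f); cv2.drawContours(g,[hull],-1,1,-1)
        v,u=np.nonzero((g==1)&(f==0)); n=np.mean([ray(K,C,uu,vv,.023)[:2] for uu,vv in zip(u,v)],0)*1000
        e=(n-[cx,cy])@ax
        if e<0: th+=np.pi
        out.append((np.array([cx,cy])/1000,(th+np.pi)%(2*np.pi)-np.pi,(round(a,1),round(b,1)),round(abs(e),1)))
    return out
E
python3 - <<'E'
from h import *
z=np.load('pics/w6.npz');print([toP(p).round(4) for p in keys(z['im'],z['K'],z['C']) if .6<p[0]<.7])
for n in ('w5','top'):
    z=np.load(f'pics/{n}.npz')
    for b in blocks(z['im'],z['d'],z['K'],z['C']): print(n,b)
go((.5,-.34,.28),np.pi); im,d,K,C=cam('wrist')
for b in blocks(im,d,K,C): print('pi',b)
E
```

```text
[array([0.0898, 0.1192]), array([0.0895, 0.0397]), array([ 0.0896, -0.0397]), array([ 0.0896, -0.1194])]
w5 (array([ 0.42077567, -0.40898209]), np.float64(-1.6024768916483154), (90.5, 48.7), np.float64(18.2))
w5 (array([ 0.57986267, -0.40234055]), np.float64(-1.2985106922692893), (90.4, 45.3), np.float64(22.5))
w5 (array([ 0.59094043, -0.26706091]), np.float64(-2.936276532311), (89.1, 45.9), np.float64(20.5))
top (array([ 0.42082019, -0.40961145]), np.float64(-1.5949543936752235), (93.7, 46.0), np.float64(13.2))
pi (array([ 0.57906451, -0.40288058]), np.float64(-1.299282176747571), (90.2, 48.5), np.float64(18.4))
pi (array([ 0.58975781, -0.26771567]), np.float64(-2.936929605989315), (93.3, 46.3), np.float64(23.7))
pi (array([ 0.42011465, -0.41051428]), np.float64(-1.5990456748998572), (89.7, 45.9), np.float64(26.4))
```

```bash
cat >> h.py <<'E'
ZG=.003
def pick(c,th,off=0,op=.062):
    yaw=th+np.pi; g=np.asarray(c)+off*np.array([np.cos(th),np.sin(th)])
    arm.set_gripper(op); go(np.append(g,.15),yaw); arm.move_linear(np.append(g,.05),velocity=.25)
    hit=arm.move_linear(np.append(g,ZG),velocity=.08,guard=8)
    if hit: print('pick contact',arm.observe()['tcp_pos']); return False
    arm.set_gripper(.03); o=arm.observe()['opening']
    arm.move_linear(np.append(g,.13),velocity=.25); o2=arm.observe()['opening']; print('open',o,o2); return .04<o2<.052
def place(k,off=0,x0=.044):
    y=-.12+.08*k
    go(W(x0+off,y,.15),PSI+np.pi); o=arm.observe()['opening']; print('over',o)
    if not .04<o<.052: return False
    arm.move_linear(W(x0+off,y,.065),velocity=.2)
    hit=arm.move_linear(W(x0+off,y,ZG+.0305),velocity=.05,guard=8); s=arm.observe(); print('down',hit,s['tcp_pos'][2],s['force'].round(1))
    if s['tcp_pos'][2]>ZG+.030+.004: print('RIDES'); return False
    hit=arm.move_linear(W(.056+off,y,s['tcp_pos'][2]+.0005),velocity=.03,guard=9); s=arm.observe(); p=toP(s['tcp_pos']); print('home',hit,p.round(4),s['force'].round(1),s['opening'])
    arm.set_gripper(.058); arm.move_linear(W(*p,.15),velocity=.2); print('t',arm.observe()['t']); return True
E
python3 - <<'E'
from h import *
z=np.load('pics/w5.npz');b=ray(z['K'],z['C'],316,280,.02);print('baren',b, toP(b), b[:2]-[.4205,-.4095], ray(z['K'],z['C'],285,280,.02))
if pick((.5903,-.2674),-2.9366): print(place(0))
E
```

```text
baren [ 0.32399217 -0.39289688  0.02      ] [-0.22976884 -0.47326139] [-0.09650783  0.01660312] [ 0.32388464 -0.34501887  0.02      ]
open 0.04476603583756222 0.044627952183621755
over 0.044578881249744226
down True 0.033888775092909405 [-1.8 -0.6  5.1]
home True [ 0.0509 -0.1201] [-2.9 -0.7  7.2] 0.04458858276118166
t 33.0583
True
```

Run:
```python
from h import *
go((.5,-.34,.28),np.pi); im,d,K,C=cam('wrist')
bs=blocks(im,d,K,C); print(bs)
f=min(bs,key=lambda b:np.hypot(*(b[0]-[.579,-.4026])))
if pick(f[0]+[.0003,.0003],f[1]): print(place(1))
go((.5,-.34,.28),np.pi); im,d,K,C=cam('wrist')
bs=blocks(im,d,K,C); print(bs); save('w7',im)
```

```text
[(array([ 0.57895453, -0.4029075 ]), np.float64(-1.2981204393010515), (90.4, 48.7), np.float64(20.2)), (array([ 0.42011957, -0.41040817]), np.float64(-1.5981670980562406), (89.9, 45.9), np.float64(28.4))]
open 0.044481656188001734 0.04438709386020284
over 0.04446553642466334
down True 0.03392820891698828 [-1.  -0.9  6.3]
home True [ 0.0507 -0.04  ] [-2.6 -0.8  6.2] 0.04461447509824878
t 42.0667
True
[(array([ 0.42009143, -0.41043906]), np.float64(-1.5984993274022283), (89.8, 45.9), np.float64(27.0))]
```

View pics/w7.png

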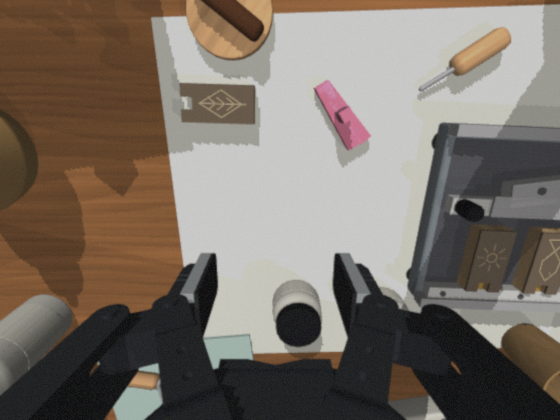

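The sun (490,260) and fish (540,262) blocks sit on the press, and the leaf is still at (218,103), a little clear of the baren.

Run:
```python
from h import *
if pick((.4205,-.4099),-1.5985,off=.010,op=.058): print(place(2,off=.010))
go(W(.0,0,.30),PSI); im,d,K,C=cam('wrist'); save('w8',im); np.savez('pics/w8',im=im,d=d,K=K,C=C)
for h in high(cloud(d,K,C),K,C): print(h.round(4))
P=cloud(d,K,C)
for k in range(3):
    print(k,[[round(float(P[int(v),int(u),2]),4) for u,v in [proj(K,C,W(.05+dx,-.12+.08*k+dy,.053))]][0] for dx in(-.038,0,.025) for dy in(-.015,.015)])
```

```text
open 0.044839607888977215 0.0449189265299283
over 0.04459248073536727
down True 0.03378219844320483 [-1.9 -0.   6.1]
home True [0.0612 0.0401] [-1.5 -1.   6.2] 0.04450804411934119
t 51.875
True
[-0.0222  0.1707]
[-0.0222 -0.1695]
[-0.0465  0.0938]
0 [0.0519, 0.0517, 0.0516, 0.0525, 0.0514, 0.0517]
1 [0.0513, 0.0294, 0.0529, 0.0293, 0.032, 0.0314]
2 [0.0517, 0.053, 0.052, 0.0521, 0.0519, 0.0522]
```

View pics/w8.png

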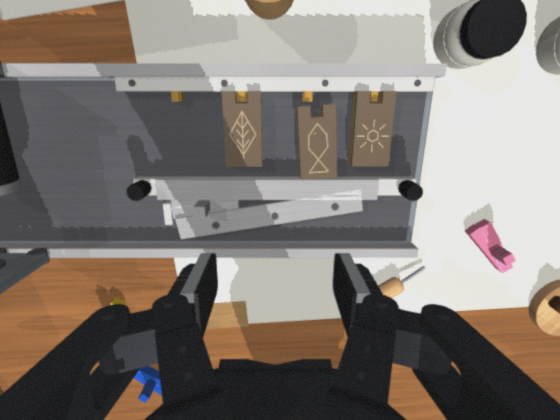

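One block was knocked: the fish at (317,143) now lies off its key, turned slightly and nearer the sun (373,128). Sun and leaf are home. I'll measure the gap before re-gripping.

```bash
cat >> h.py <<'E'
def bedblocks(im,d,K,C):
    P=cloud(d,K,C); m=(P[...,2]>.046)&(P[...,2]<.06); h=cv2.cvtColor(im,cv2.COLOR_RGB2HSV).astype(int)
    D=P[...,:2]-PO; x=D@PX; y=D@PY
    m&=(x>-.012)&(x<.094)&(abs(y)<.17)&(h[...,2]<150)&(h[...,1]>40)
    m=cv2.morphologyEx(m.astype(np.uint8),cv2.MORPH_OPEN,np.ones((3,3),np.uint8))
    out=[]
    for c in cv2.findContours(m,cv2.RETR_EXTERNAL,cv2.CHAIN_APPROX_NONE)[0]:
        if cv2.contourArea(c)<300: continue
        w=np.array([toP(ray(K,C,*q[0],.053)) for q in c],np.float32)*1000
        (cx,cy),(a,b),g=cv2.minAreaRect(w)
        if b>a: a,b,g=b,a,g+90
        g=(g+90)%180-90
        out.append((round(cx,1),round(cy,1),round(a,1),round(b,1),round(g,1)))
    return out
E
python3 - <<'E'
from h import *
z=np.load('pics/w8.npz'); print(bedblocks(z['im'],z['d'],z['K'],z['C']))
go(W(.035,-.065,.2),PSI+np.pi); im,d,K,C=cam('wrist'); print(bedblocks(im,d,K,C)); save('w9',im)
E
```

```text
[(34.8, -52.6, 89.3, 46.3, 4.2), (49.5, -119.3, 87.0, 47.5, -0.1), (49.5, 39.6, 87.2, 45.8, 0.4)]
[(49.4, 38.1, 88.4, 47.9, 0.2), (49.1, -120.5, 88.2, 46.5, -0.1), (34.5, -53.7, 90.7, 45.8, 4.2)]
```

Run:
```python
from h import *
import h
c=W(.0347,-.0531,0)[:2]; th=PSI+np.radians(4.2)
h.ZG=.0335
ok=pick(c,th,off=.008,op=.053)
h.ZG=.003
if ok: print(place(1,off=.008))
go(W(.035,-.03,.24),PSI+np.pi); im,d,K,C=cam('wrist'); print(bedblocks(im,d,K,C)); print(len(blocks(im,d,K,C)))
```

```text
open 0.04467582424992134 0.04455480970189429
over 0.04454408946670243
down True 0.03412267136338437 [-2.4  0.3  6.2]
home True [ 0.0589 -0.04  ] [-2.6 -0.1  6.7] 0.044741454381063354
t 64.2667
True
[(50.0, 38.5, 88.2, 46.9, 0.3), (50.0, -40.7, 88.1, 45.5, -0.0), (50.0, -120.2, 88.1, 47.0, 0.1)]
0
```

All three blocks are home. Now I'll jam the wedge.

Run:
```python
from h import *
arm.set_gripper(0)
yaw=PSI+np.pi/2
go(W(-.051,.120,.15),yaw); f0=arm.observe()['force']; print(arm.move_linear(W(-.051,.120,.057),velocity=.15,guard=6))
def xw(y): return -.030-(y-.018+.040)/6
print(arm.move_linear(W(xw(.004),.004,.057),velocity=.06,guard=10)); s=arm.observe();print(toP(s['tcp_pos']).round(4),(s['force']-f0).round(1),s['t'])
g=arm.move_linear(W(xw(-.045),-.045,.057),velocity=.02,guard=12); s=arm.observe();print(g,toP(s['tcp_pos']).round(4),(s['force']-f0).round(1),s['t'])
arm.hold(.3); s=arm.observe();print(toP(s['tcp_pos']).round(4),(s['force']-f0).round(1))
np.save('pics/f0',f0)
```

```text
False
False
[-0.0334  0.004 ] [5.1 4.6 0.3] 69.725
True [-0.0289 -0.0216] [2.3 1.4 2.1] 71.175
[-0.0288 -0.0209] [ 1.5  0.6 -0. ]
```

Run:
```python
from h import *
def xw(y): return -.030-(y-.018+.040)/6
for i in range(2):
    y=toP(arm.observe()['tcp_pos'])[1]+.004
    arm.move_linear(W(xw(y),y,.057),velocity=.05); f0=arm.observe()['force']
    g=arm.move_linear(W(xw(-.05),-.05,.057),velocity=.02,guard=14); s=arm.observe();print(g,toP(s['tcp_pos']).round(4),(s['force']-f0).round(1),s['t'])
p=toP(s['tcp_pos'])+[0,.012]
arm.move_linear(W(*p,.057)); arm.move_linear(W(*p,.2))
go(W(.02,-.02,.27),PSI+np.pi); im,d,K,C=cam('wrist'); save('w10',im); print(bedblocks(im,d,K,C))
for h in high(cloud(d,K,C),K,C): print(h.round(4))
```

```text
True [-0.0303 -0.0216] [0.2 0.4 0.2] 72.425
True [-0.0304 -0.0215] [ 0.4  1.  -0.4] 73.3417
[(50.4, 38.6, 87.2, 46.6, 0.2), (50.3, -40.9, 87.1, 45.6, 0.0), (49.6, -120.2, 88.2, 47.3, -0.1)]
[-0.0291 -0.0407]
[-0.0056 -0.1704]
[-0.0055  0.1693]
```

View pics/w10.png

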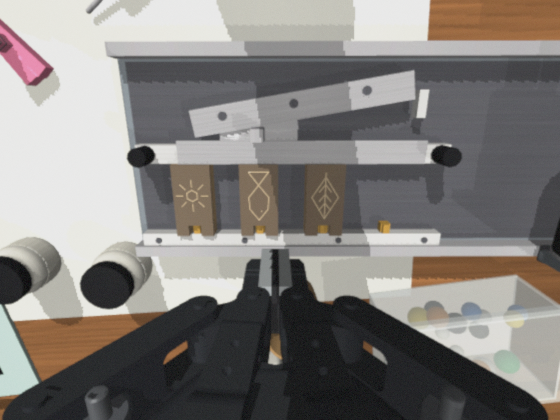

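Blocks sit against the head stop and the bar is on their tails (about 18 mm travel). Now one measured steady push, to be sure of the jam.

Run:
```python
from h import *
yaw=PSI+np.pi/2
go(W(-.030,-.012,.15),yaw); arm.move_linear(W(-.030,-.012,.057),guard=6); arm.hold(.3); f0=arm.observe()['force'][:2]
y=-.019
for i in range(30):
    arm.move_linear(W(-.030,y,.057),velocity=.02,guard=22); arm.hold(.15); s=arm.observe(); f=(s['force'][:2]-f0)
    if f@PY>1: print(round(y,4),toP(s['tcp_pos']).round(4),(f@PX).round(1),(f@PY).round(1))
    if f@PY>12.5: break
    y-=.0004
arm.hold(.4); s=arm.observe(); print(((s['force'][:2]-f0)@PY).round(1))
p=toP(s['tcp_pos'])+[0,.012]
arm.move_linear(W(*p,.057),velocity=.1); arm.move_linear(W(*p,.2))
go(W(.02,-.02,.27),PSI+np.pi); im,d,K,C=cam('wrist'); print(bedblocks(im,d,K,C))
for h in high(cloud(d,K,C),K,C): print(h.round(4))
print(arm.observe()['t'])
```

```text
-0.0222 [-0.03   -0.0217] 0.1 2.7
-0.0226 [-0.03   -0.0217] 0.6 3.7
-0.023 [-0.03   -0.0217] -0.1 5.3
-0.0234 [-0.03   -0.0218] -0.0 6.4
-0.0238 [-0.03   -0.0218] 0.2 7.4
-0.0242 [-0.03   -0.0218] 0.4 9.3
-0.0246 [-0.03   -0.0218] -0.3 9.0
-0.025 [-0.03   -0.0218] 1.4 10.3
-0.0254 [-0.03   -0.0218] 0.5 11.1
-0.0258 [-0.03   -0.0218] -0.0 13.1
12.1
[(50.4, 38.7, 87.0, 46.5, 0.2), (50.4, -40.7, 87.1, 45.4, 0.0), (49.7, -120.1, 88.3, 47.3, 0.0)]
[-0.029  -0.0406]
[-0.0055 -0.1703]
[-0.0054  0.1694]
89.0417
```

```bash
python3 -c "
from h import *
print(arm.job_done())"
```

```text
the job is handed in; nothing more can be done
None
```

The job is handed in: the three blocks on the table (sun, fish, leaf; the house block was absent) are on keys 0, 1 and 2, carved side up and against the head stop, and the wedge held without moving under a steady 12 N push. The fish block was knocked aside once during the run, and I set it back on its key before clamping.

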